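# Tip the finished lock cylinders out of the pivot pot

### The arm

A 7-joint arm with a two-finger parallel gripper is mounted at the origin on a cart in front of the work surface, level with it; the furniture and walls round the work are solid. World frame = base frame: x ahead of the robot, y to its left, z up, the work surface at z = 0. Lengths are in m, angles in degrees, forces in N, time in s.
With the tool pointing down it reaches from about 0.425 to 0.875 m from the base axis. Payload 4.7 kg.
Tool frame: the origin (TCP) lies where the fingers leave the gripper's body, on its centre line; the fingertips stand 73 mm ahead of it and the grasp point (between the pads) lies 54 mm ahead of it; z points along the fingers, x is the direction in which the jaws open and shut, and the axes are right-handed (so a half turn about z gives the same grasp; the last joint's range is limited). The gripper opens to 85 mm and grips with 20 to 120 N. Pads are 22 mm wide; open, the fingers measure 114 mm over their backs; the gripper's body (76 mm by 85 mm) begins 54 mm behind the grasp point. The pads swing forward as they close: fully open they stand 13 mm farther back than shut.
Start: joints at [64.865, 18.392, -4.016, 83.108, 1.295, 78.541, -3.26], TCP at [0.284, -0.585, 0.304] pointing down, gripper open.
Joint ranges: [-163.93, 163.93], [-17.29, 119.83], [-79.2, 71.16], [3.27, 140.29], [-89.18, 269.18], [5.43, 117.66], [-154.24, 154.24]. Speed limits (degrees/s): [147.25, 147.25, 180, 180, 180, 180, 180].

### API

Orientations are given as [roll, pitch, yaw] about the fixed x, y, z axes, in that order (R = Rz(yaw) Ry(pitch) Rx(roll)).
In Python, from station import telemetry, camera, camera_model, sign_off, silhouettes, pinpoint gives the robot as it stands.
- The arm moves only by the tool apply_moves, never from a script. Its argument "motion" is a list of rows, each a list of 3 entries, a list of its own where there are three numbers: the gripper's target within -1 to 1 (shut at 1, half-way at 0, fully open at -1), then the shift along the tool's x, y, z in mm, then the turn about the tool's z in degrees. A call has 1 to 10 rows; each row shifts and turns the commanded pose from where the row before left it, along the tool's axes as they then stand; what a row does not reach is not made up. A row lasts 1/8 s, in which the tool goes at most 62.5 mm and 10.7 degrees, less where a joint would pass 70% of its speed; a pose out of reach is approached as far as the arm can. A call with a gripper value outside its range is refused whole. The fingers move at their own pace and stop on an object; "grip_force" is the grip in N (left out, the last holds). Time passes only in rows, so rows that do not move let the fingers close. It gives the time, the measured TCP pose, the force and the opening at its end, in the units of the state.
- telemetry.observe(): the state, without advancing time (a new reading comes with each control period).
- camera(name): name is "scene" or "side" or "wrist"; returns (picture, depth): 420x560x3 uint8, red, green, blue; 420x560 float32, m along the optical axis (not along the pixel's ray), 0 where there is no reading.
- camera_model(name): a dict with "mtx" (3x3 intrinsics, pixels), "k1" (the pictures are not rectified: a ray, as slopes to the right and down, at radius r is drawn at 1 + k1 r^2 times it, then the intrinsics apply), "rvec" (rotation vector, rad) and "tvec" (3), from world to camera coordinates, as OpenCV has them. Camera axes: x right, y down, z forward; pixel columns grow to the right and rows downward; lengths in m; the calibration is good to about 2 mm. A picture is of the moment at which its call begins: read the wrist's pose just before it. camera_model takes no time and is no camera call; for the wrist camera it gives the pose at the moment of the call.
- sign_off(): hands the job in, once; it reports no verdict.
Trained networks look in the newest picture that a camera, given by its name, has taken for a name from the list of things; names that differ only in an ending like _2 or _b are one class to them, and where a whole thing is asked for, a point or a joint stands for the part that bears it (a point fixed in the world has none). Each returns a list of dicts, best first, with "confidence" (0 to 1); they miss things now and then, are a little off and sometimes report something else, mostly with a low value. They report only what shows in the picture. A call takes as long as a camera call.
- silhouettes(camera, name): "mask" (420x560 bool, what is visible of it) and "at" ([row, column] in pixels, amid what is visible of it).
- pinpoint(camera, name): "at" ([row, column] in pixels: a listed point, or the origin of a listed thing).
The state is a dict: "t": time; "q": joint angles; "joint_vel": joint speeds; "tau": joint torques, N m; "tcp_pos": TCP position; "orientation": TCP orientation; "force": force on the tool from outside, world axes, zero at the start; "ft_torque": the same for the moment, N m; "grip_width": finger opening in m.
Only numpy, scipy, OpenCV 4.12 (cv2) and the standard library are available. Lean on these libraries where they do the work, as an engineer would, in place of code of your own. Each camera call takes 0.05 s, during which the arm holds its last target. There are 200 camera calls.

### The job

Two finished lock cylinders lie in the tilting pot. Clear the black eye loupe out of the way by standing it, wide end down as it stands now, on the black order pad, set the green catch tray on the worktop under the pot's pouring side, then swing the lever right over so that the pot empties into the tray, and bring the lever all the way back so that the pot stands upright, leaving both cylinders in the tray. Do not touch the cylinders with the gripper, and leave the other small things round about where they are.

Things in the scene. Friction and masses are not known exactly. Their poses are not given: they have to be found in the camera images.
- tilt_stand: grey pivot stand, fixed; origin on the worktop straight below the pivot axis, which runs along its x, 115 mm up. It pours towards its -y, lever at its -x end. Base plate x +-100, y -5..120 mm; two uprights at x +-83 mm, y -21..34 mm, 136 mm high. Nothing of it lies beyond y -21 mm while the pot is upright
- pot_mouth (a point): centre of the mouth of the round open aluminium pot between the uprights, 128 mm across; upright, it is at stand y +50 mm, 160 mm up. Tipping, the rim rises to 240 mm up within stand x +-72 mm
- pour_spot (a point): spot on the worktop 75 mm out from the pivot on the pouring side (stand y -75 mm), under the middle of the pour. With the pot right over its lip is 74 mm up at stand y -25 mm, and the parts drop at about stand y -30..-110, x -55..55 mm
- cradle (a joint): tilt of the pot and its lever: 0 = pot upright (its stop), 2.3 rad = tipped right over towards the stand's -y (its other stop). Stiff, so it stays where it is left when empty; the lever takes about 6 N
- lever_grip (a point): middle of the black round lever grip, 15 mm thick, 78 mm long, parallel to the stand's x, at stand x -150 mm. It moves on a 131 mm circle about the axis: stand y = 131 sin(1.152 - joint), height 115 + 131 cos(1.152 - joint) mm. An 11 mm steel rod at stand x -100 mm joins it to the axis
- catch_tray: loose open green plastic tray, 150 (x) by 130 (y) by 45 mm high, walls 5 mm, floor 5 mm, 0.2 kg; origin at the centre of its underside, z up. A grip lug stands on its -y wall
- tray_lug (a point): grip point on the tray's lug: a flat upright tab, 56 mm wide along the tray's x, 10 mm thick along the tray's y, at tray y = -62 mm; its top is 74 mm above the tray's underside and 14 mm above this point, the wall's rim 15 mm below. Under the pot the lug belongs on the side away from the pot, else it meets the tipped lip
- order_pad: closed black spiral order pad lying flat, fixed; 210 (x) by 153 (y) by 16 mm; origin at the centre of its underside
- loupe: black eye loupe standing on the worktop (its origin is the centre of its underside, z up when upright)
- loupe_mid (a point): centre of the black eye loupe, 36 mm in diameter and 36 mm high, 18 mm above its underside; it starts in front of the pot's pouring side, where the tray belongs
- cylinder_a: silver lock cylinder, its origin at the centre of its underside; starts in the pot
- cylinder_b: brass lock cylinder, its origin at the centre of its underside; starts in the pot
- cylinder_a_mid (a point): centre of the silver lock cylinder, 70 x 31 x 17 mm
- cylinder_b_mid (a point): centre of the brass lock cylinder, 70 x 31 x 17 mm
- padlock_brass_mid (a point): centre of a brass padlock lying flat, 76 x 48 x 15 mm (bystander)
- tip_stop_mid (a point): middle of a small steel tip stop with a red thumb screw, 15 x 44 mm, 20 mm high, 5 mm above the worktop (bystander)
- jaw_insert_mid (a point): centre of a steel vice jaw insert with two pins, 24 x 60 x 22 mm (bystander)
- screwdriver_mid (a point): centre of a screwdriver with a yellow handle, 182 mm along its x, 28 mm thick (bystander)
- key_bunch_mid (a point): middle of a bunch of keys lying flat, 90 x 140 x 6 mm (bystander)
- caliper_mid (a point): middle of a steel caliper lying flat, 71 x 220 x 8 mm (bystander)

How it is judged (in metres and radians):
On the way, in this order (a step that is already met when the one before it is completed fails the run):
1. the loupe stands upright on the order pad, released, with the pot not yet tipped (x of loupe_mid in the frame of order_pad between -0.095 and 0.095 m and y of loupe_mid in the frame of order_pad between -0.067 and 0.067 m and z of loupe_mid in the frame of order_pad between 0.028 and 0.042 m and angle between loupe's own z axis and vertical below 0.2 rad and value of joint cradle below 0.2 rad and contact force between the fingers and loupe below 0.1 N), for 0.2 s.
2. the pot is tipped right over and both cylinders lie in the tray (x of cylinder_a_mid in the frame of catch_tray between -0.07 and 0.07 m and y of cylinder_a_mid in the frame of catch_tray between -0.06 and 0.06 m and z of cylinder_a_mid in the frame of catch_tray between 0.003 and 0.05 m and x of cylinder_b_mid in the frame of catch_tray between -0.07 and 0.07 m and y of cylinder_b_mid in the frame of catch_tray between -0.06 and 0.06 m and z of cylinder_b_mid in the frame of catch_tray between 0.003 and 0.05 m and value of joint cradle above 2.1 rad), for 0.2 s.
At the end, for the whole second after the job is handed in: the pot is upright again (joint below 0.12 rad), both lock cylinders lie in the catch tray, which stands flat on the worktop, the loupe stands upright on the order pad (its centre at least about 10 mm inside the pad's edges), and all are at rest (x of cylinder_a_mid in the frame of catch_tray between -0.07 and 0.07 m and y of cylinder_a_mid in the frame of catch_tray between -0.06 and 0.06 m and z of cylinder_a_mid in the frame of catch_tray between 0.003 and 0.05 m and x of cylinder_b_mid in the frame of catch_tray between -0.07 and 0.07 m and y of cylinder_b_mid in the frame of catch_tray between -0.06 and 0.06 m and z of cylinder_b_mid in the frame of catch_tray between 0.003 and 0.05 m and x of loupe_mid in the frame of order_pad between -0.095 and 0.095 m and y of loupe_mid in the frame of order_pad between -0.067 and 0.067 m and z of loupe_mid in the frame of order_pad between 0.028 and 0.042 m and angle between loupe's own z axis and vertical below 0.2 rad and linear speed of each of cylinder_a, cylinder_b, catch_tray, loupe below 0.03 m/s and value of joint cradle below 0.12 rad and height (world z) of catch_tray below 0.006 m and angle between catch_tray's own z axis and vertical below 0.06 rad); the robot touches nothing.
It fails at once if the gripper touches a lock cylinder (contact force between the fingers and cylinder_a above 0.5 N or contact force between the fingers and cylinder_b above 0.5 N).
It fails at once if a bystander is moved by more than 40 mm (distance of any of padlock_brass_mid, tip_stop_mid, jaw_insert_mid, screwdriver_mid, key_bunch_mid, caliper_mid from where it was at the start of the episode above 0.04 m).
It also fails if it takes over 72 s, if anything falls off the work surface, if the arm or the gripper's body presses on something with over 40 N, if the wrist force passes 120 N, or if a joint passes its speed limit or range.

## Working session

There is one attempt and no reset: what is moved stays moved. The work goes in short steps, Python scripts to look and compute and a tool call to move; the robot and the scene stay as the last step left them, time stands still between calls to the robot, and variables do not carry over. Pictures are saved under pics/ and viewed, about 8 in all and at most 12, crops included, and the job is handed in when it is done.

Besides the shell and the picture viewer there is one more tool, called as name(argument=value, ...) on one line, values as JSON. apply_moves: Moves the arm, as the interface text tells. Its arguments: {"type":"object","properties":{"motion":{"type":"array","items":{"type":"array"}},"grip_force":{"type":"number"}},"required":["motion"]}

```bash
mkdir -p pics; cat > h.py <<'E'
import numpy as np, cv2
from station import telemetry, camera, camera_model, sign_off, silhouettes, pinpoint
from scipy.spatial.transform import Rotation as Ro
def ray(cam,at):
    m=camera_model(cam);K=np.array(m['mtx']);r,c=at
    d=np.array([(c-K[0,2])/K[0,0],(r-K[1,2])/K[1,1]]);u=d.copy()
    for _ in range(20): u=d/(1+m['k1']*(u@u))
    R=cv2.Rodrigues(np.array(m['rvec'],float))[0];t=np.array(m['tvec'],float).ravel()
    return R,t,np.array([u[0],u[1],1])
def atz(cam,at,z):
    R,t,u=ray(cam,at);o=-R.T@t;d=R.T@u
    return o+d*(z-o[2])/d[2]
def atd(cam,at,D):
    R,t,u=ray(cam,at);return R.T@(u*D-t)
def save(cam,name):
    p,d=camera(cam);cv2.imwrite('pics/'+name,p[:,:,::-1].copy());return p,d
E
python3 - <<'E'
from h import *
print(telemetry.observe())
Z=dict(tilt_stand=0,pot_mouth=.16,pour_spot=0,lever_grip=.115+.131*np.cos(1.152),catch_tray=0,tray_lug=.06,order_pad=0,loupe_mid=.018,cylinder_a_mid=None,padlock_brass_mid=.0075,tip_stop_mid=.005,jaw_insert_mid=.011,screwdriver_mid=.014,key_bunch_mid=.003,caliper_mid=.004)
P={}
for cam in('scene','side'):
    P[cam],d=save(cam,cam+'0.png')
    for n,z in Z.items():
        for x in pinpoint(cam,n)[:2]:
            a=x['at'];D=d[min(419,int(a[0])),min(559,int(a[1]))]
            print(cam,n,np.round(a),round(x['confidence'],2),'Z',None if z is None else atz(cam,a,z)[:2].round(3),'D',atd(cam,a,D).round(3))
E
```

```text
{'t': 0.0, 'q': array([64.8636517 , 18.43621692, -4.016681  , 83.17354454,  1.29746017,
       78.54104492, -3.26076653]), 'joint_vel': array([ 0.01329333, -0.08043099, -0.05242938, -0.07711732,  0.04675003,
       -0.02067133, -0.02742652]), 'tau': array([ 6.39823384e-05, -4.93584788e+01, -3.82110178e-01, -3.14333367e+01,
        1.29558099e-02,  1.15460236e-02,  5.10636312e-06]), 'tcp_pos': array([ 0.28416172, -0.58415824,  0.30286766]), 'orientation': array([ 1.79992209e+02,  1.05422561e-01, -6.40531242e+01]), 'force': array([ 0.07047602, -0.09724818,  0.11284535]), 'ft_torque': array([ 0.0092296 , -0.04017712,  0.02198766]), 'grip_width': 0.08529262913219705}
scene tilt_stand [252. 270.] 0.63 Z [0.616 0.152] D [0.608 0.162 0.013]
scene pot_mouth [223. 258.] 0.8 Z [0.609 0.205] D [0.647 0.158 0.104]
scene pour_spot [253. 291.] 0.2 Z [0.56  0.124] D [0.526 0.176 0.066]
scene lever_grip [259. 292.] 0.85 Z [0.461 0.273] D [0.457 0.278 0.175]
scene catch_tray [180. 336.] 0.82 Z [ 0.614 -0.248] D [ 0.589 -0.197  0.044]
scene catch_tray [223. 259.] 0.53 Z [0.713 0.068] D [0.647 0.151 0.
[... 1760 characters left out ...]
41  -0.231  0.008]
side loupe_mid [244. 304.] 0.49 Z [0.638 0.018] D [0.634 0.004 0.028]
side padlock_brass_mid [251. 222.] 0.42 Z [0.366 0.068] D [0.366 0.064 0.01 ]
side tip_stop_mid [179. 240.] 0.68 Z [0.515 0.609] D [0.472 0.264 0.169]
side tip_stop_mid [250. 252.] 0.36 Z [0.466 0.048] D [0.465 0.038 0.012]
side jaw_insert_mid [232. 332.] 0.43 Z [0.752 0.072] D [0.75  0.067 0.014]
side screwdriver_mid [258. 359.] 0.67 Z [ 0.784 -0.102] D [ 0.795 -0.079 -0.004]
side screwdriver_mid [299. 334.] 0.34 Z [ 0.642 -0.266] D [ 0.618 -0.329  0.071]
side key_bunch_mid [200. 223.] 0.48 Z [0.418 0.44 ] D [ 0.418  0.449 -0.001]
side caliper_mid [192. 264.] 0.5 Z [0.59  0.453] D [ 0.593  0.465 -0.002]
```

View pics/scene0.png

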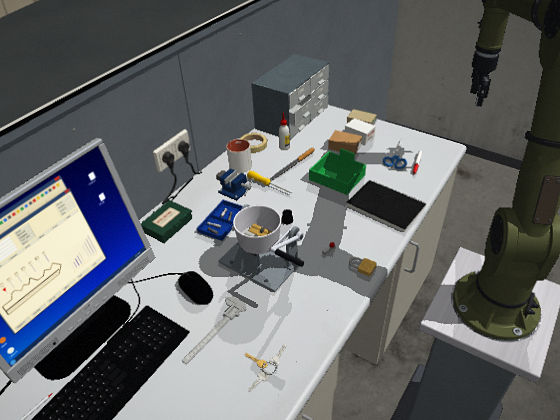

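View pics/side0.png

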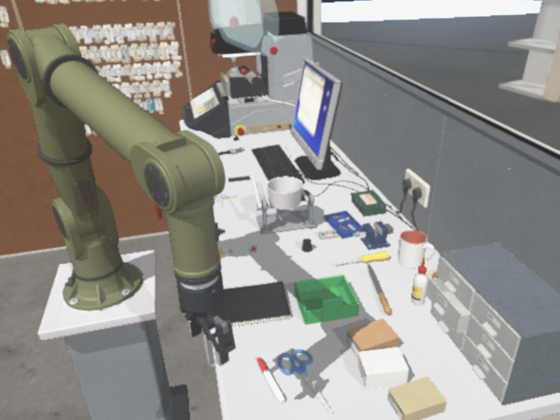

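The scene view shows the tray at about (336,180), loupe (287,214), lever grip (292,259), pad (388,205), padlock (360,264) and tip stop (330,247). The side view agrees: stand yaw is about 0, and the lug is already on the side away from the pot. I'll move above the area for a close look.

apply_moves(motion=[[-1,[0,0,0],8.65],[-1,[0,0,0],8.65],[-1,[0,0,0],8.65],[-1,[-47,-26,0],0],[-1,[-47,-26,0],0],[-1,[-47,-26,0],0],[-1,[-47,-26,0],0],[-1,[-47,-26,0],0],[-1,[-47,-26,0],0],[-1,[-47,-26,0],0]])

```text
t: 2.85
tcp_pos: [0.467, -0.254, 0.3043]
orientation: [-180.0, -0.0, -90.0]
force: [-0.3, -0.1, 0.3]
grip_width: 0.0854
```

apply_moves(motion=[[-1,[-47,-26,-10],0],[-1,[-47,-26,-10],0],[-1,[-47,-26,-10],0],[-1,[-47,-26,-10],0],[-1,[-20,-20,0],0],[-1,[0,0,0],0],[-1,[0,0,0],0]])

```text
t: 3.72
tcp_pos: [0.59, -0.0487, 0.3436]
orientation: [179.9, -0.0, -90.1]
force: [-0.7, -0.7, 0.8]
grip_width: 0.0852
```

```bash
cat > look.py <<'E'
from h import *
import sys
Z=dict(tilt_stand=0,pot_mouth=.16,pour_spot=0,lever_grip=.115+.131*np.cos(1.152),catch_tray=0,tray_lug=.06,order_pad=0,loupe_mid=.018,tip_stop_mid=.005)
tag=sys.argv[1];s=telemetry.observe()
print(s['t'],s['tcp_pos'].round(4),s['orientation'].round(1),s['q'].round(0),s['force'].round(1),s['grip_width'])
p,d=save('wrist',tag+'.png')
m=camera_model('wrist');R=cv2.Rodrigues(np.array(m['rvec']))[0];print('cam',(-R.T@np.array(m['tvec']).ravel()).round(3))
for n in sys.argv[2:]:
    for x in pinpoint('wrist',n)[:2]:
        a=x['at'];D=d[min(419,int(a[0])),min(559,int(a[1]))]
        print(n,np.round(a),round(x['confidence'],2),'Z',atz('wrist',a,Z[n])[:2].round(4),'D',atd('wrist',a,D).round(3))
E
python3 look.py w1 loupe_mid tilt_stand pour_spot lever_grip pot_mouth catch_tray tray_lug
```

```text
3.725 [ 0.59   -0.0487  0.3436] [179.9  -0.  -90.1] [ 24.  12. -26.  88.   5.  82. -92.] [-0.7 -0.7  0.8] 0.08522602079737784
cam [ 0.672 -0.05   0.414]
loupe_mid [124. 229.] 0.8 Z [0.6424 0.0103] D [0.643 0.009 0.03 ]
tilt_stand [146. 124.] 0.77 Z [0.6155 0.146 ] D [0.617 0.142 0.009]
catch_tray [146. 452.] 0.95 Z [ 0.6146 -0.263 ] D [ 0.615 -0.26   0.005]
catch_tray [315. 206.] 0.73 Z [0.3639 0.0644] D [ 0.364  0.064 -0.   ]
tray_lug [154. 539.] 0.79 Z [ 0.6148 -0.3264] D [ 0.616 -0.322  0.066]
tray_lug [161.  37.] 0.58 Z [0.607  0.2148] D [0.616 0.177 0.111]
```

View pics/w1.png

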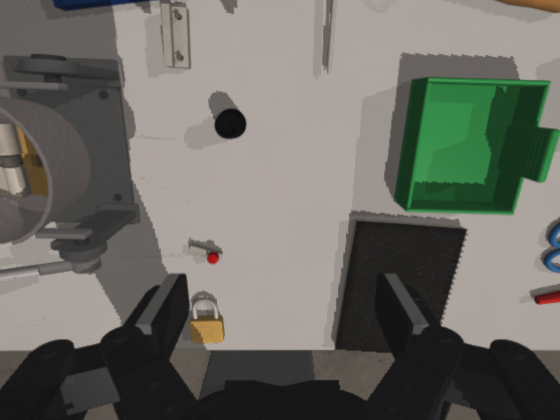

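```bash
python3 - <<'E'
from h import *
p,d=camera('wrist')
def yaw(pts):
    (c,(w,h),a)=cv2.minAreaRect(pts.astype(np.float32)); return np.round(c,4),round(w,3),round(h,3),round(a,1)
def cloud(mask):
    rr,cc=np.nonzero(mask&(d>0)); return np.array([atd('wrist',(r,c),d[r,c]) for r,c in zip(rr[::3],cc[::3])])
for n,lo,hi in(('catch_tray',.035,.055),('order_pad',.008,.03),('loupe',.028,.05)):
    for s in silhouettes('wrist',n)[:1]:
        P=cloud(s['mask']);Q=P[(P[:,2]>lo)&(P[:,2]<hi)]
        print(n,round(s['confidence'],2),s['at'],len(Q),yaw(Q[:,:2]),Q.min(0).round(3),Q.max(0).round(3))
s=silhouettes('wrist','tilt_stand')
if s:
    P=cloud(s[0]['mask']);print('stand',s[0]['confidence'],P.min(0).round(3),P.max(0).round(3))
    B=P[(P[:,2]>.001)&(P[:,2]<.02)]
    # front edge of the plate: min y per x bin
    xs=np.arange(.54,.7,.01);e=[(x,B[abs(B[:,0]-x)<.005][:,1].min()) for x in xs if (abs(B[:,0]-x)<.005).sum()>4]
    print(np.round(e,3).tolist())
    U=P[(P[:,2]>.125)]
    for q in(U[U[:,0]<.615],U[U[:,0]>.615]): 
        if len(q):print('up',len(q),q.min(0).round(3),q.max(0).round(3),np.median(q,0).round(3))
for (r,c) in [(68,123),(210,137),(88,150)]: print(atz('wrist',(r,c),.136).round(3),atd('wrist',(r,c),d[r,c]).round(3))
E
python3 - <<'E'
import sys; sys.path.insert(0,'.')
E
```

```text
Traceback (most recent call last):
  File "h.py", line 14, in atd
    R,t,u=ray(cam,at);return R.T@(u*D-t)
          ~~~^^^^^^^^
  File "h.py", line 5, in ray
    m=camera_model(cam);K=np.array(m['mtx']);r,c=at
ValueError: time passes only in moves, steps and waits
```

```bash
sed -i 's/^def ray(cam,at):/M={}\ndef ray(cam,at):/; s/    m=camera_model(cam);K/    m=M.setdefault(cam,None) or M.update({cam:camera_model(cam)}) or M[cam];K/' h.py
cat > stand.py <<'E'
from h import *
p,d=camera('wrist')
def yaw(pts):
    (c,(w,h),a)=cv2.minAreaRect(pts.astype(np.float32)); return np.round(c,4),round(w,3),round(h,3),round(a,1)
def cloud(mask):
    rr,cc=np.nonzero(mask&(d>0)); return np.array([atd('wrist',(r,c),d[r,c]) for r,c in zip(rr[::3],cc[::3])])
for n,lo,hi in(('catch_tray',.035,.055),('order_pad',.008,.03),('loupe',.028,.05)):
    for s in silhouettes('wrist',n)[:1]:
        P=cloud(s['mask']);Q=P[(P[:,2]>lo)&(P[:,2]<hi)]
        print(n,round(s['confidence'],2),s['at'],len(Q),yaw(Q[:,:2]),Q.min(0).round(3),Q.max(0).round(3))
s=silhouettes('wrist','tilt_stand')
if s:
    P=cloud(s[0]['mask']);print('stand',s[0]['confidence'],P.min(0).round(3),P.max(0).round(3))
    B=P[(P[:,2]>.001)&(P[:,2]<.02)]
    xs=np.arange(.54,.7,.01);e=[(x,B[abs(B[:,0]-x)<.005][:,1].min()) for x in xs if (abs(B[:,0]-x)<.005).sum()>4]
    print(np.round(e,3).tolist())
    U=P[(P[:,2]>.125)]
    for q in(U[U[:,0]<.615],U[U[:,0]>.615]): 
        if len(q):print('up',len(q),q.min(0).round(3),q.max(0).round(3),np.median(q,0).round(3))
for (r,c) in [(68,123),(210,137),(88,150)]: print(atz('wrist',(r,c),.136).round(3),atd('wrist',(r,c),d[r,c]).round(3))
E
python3 stand.py
```

```text
catch_tray 0.77 [147.2, 471.2] 1231 (array([ 0.6159, -0.2641]), 0.131, 0.15, 88.1) [ 0.539 -0.331  0.035] [ 0.693 -0.197  0.055]
order_pad 0.65 [264.0, 388.1] 3252 (array([ 0.4095, -0.2132]), 0.151, 0.211, 85.2) [ 0.305 -0.293  0.008] [ 0.521 -0.13   0.017]
loupe 0.98 [126.9, 233.8] 169 (array([0.6424, 0.0104]), 0.026, 0.028, 87.2) [ 0.628 -0.002  0.028] [0.657 0.024 0.038]
stand 0.79 [ 0.435  0.122 -0.003] [0.717 0.294 0.161]
[[0.54, 0.135], [0.55, 0.143], [0.56, 0.142], [0.57, 0.142], [0.58, 0.142], [0.59, 0.141], [0.6, 0.141], [0.61, 0.14], [0.62, 0.141], [0.63, 0.14], [0.64, 0.14], [0.65, 0.139], [0.66, 0.139], [0.67, 0.139], [0.68, 0.131], [0.69, 0.129]]
up 1083 [0.508 0.129 0.125] [0.615 0.213 0.161] [0.557 0.153 0.138]
up 951 [0.615 0.125 0.125] [0.704 0.18  0.161] [0.653 0.141 0.14 ]
[0.694 0.075 0.136] [0.704 0.13  0.012]
[0.577 0.081 0.136] [0.536 0.137 0.015]
[0.68  0.056 0.136] [ 0.683  0.107 -0.002]
```

The measured sizes match the ones given: tray 150×131 mm, pad 151×211 mm. Tray and stand are both at yaw of about -1.9°. Next is the loupe at (0.642, 0.010).

apply_moves(motion=[[-1,[-30,-26,0],0],[-1,[-29,-26,0],0],[-1,[0,0,42],0],[-1,[0,0,42],0],[-1,[0,0,42],0],[-1,[0,0,42],0],[-1,[0,0,42],0],[-1,[0,0,26],0],[-1,[0,0,26],0],[-1,[0,0,0],0]])

```text
t: 5.72
tcp_pos: [0.6407, 0.0112, 0.0795]
orientation: [179.7, -0.0, -90.0]
force: [-0.5, -0.3, -0.0]
grip_width: 0.0853
```

apply_moves(motion=[[1,[0,0,0],0],[1,[0,0,0],0],[1,[0,0,0],0],[1,[0,0,0],0],[1,[0,0,0],0],[1,[0,0,0],0],[1,[0,0,0],0]], grip_force=30)

```text
t: 6.6
tcp_pos: [0.6431, 0.0114, 0.0833]
orientation: [-179.9, -0.0, -90.0]
force: [-2.0, 0.6, 6.1]
grip_width: 0.0315
```

apply_moves(motion=[[1,[0,0,-30],0],[1,[0,0,-40],0],[1,[32,31,-20],0],[1,[32,31,0],0],[1,[32,31,0],0],[1,[32,31,0],0],[1,[32,31,0],0],[1,[32,31,0],0],[1,[30,32,0],0],[1,[0,0,0],0]])

```text
t: 7.85
tcp_pos: [0.4217, -0.2133, 0.1718]
orientation: [179.9, -0.1, -90.4]
force: [-0.4, 0.4, -0.6]
grip_width: 0.0313
```

```bash
python3 look.py w2 loupe_mid catch_tray tray_lug; python3 - <<'E'
from h import *
p,d=save('side','s2.png');cv2.imwrite('pics/s2c.png',cv2.resize(p[220:380,150:400,::-1],None,fx=3,fy=3))
E
```

```text
7.85 [ 0.4217 -0.2133  0.1718] [ 1.799e+02 -1.000e-01 -9.040e+01] [ 43.   4. -20. 116.   2.  60. -68.] [-0.4  0.4 -0.6] 0.031250003743112306
cam [ 0.506 -0.213  0.242]
loupe_mid [284. 282.] 0.82 Z [ 0.3686 -0.2117] D [ 0.43  -0.212  0.118]
```

View pics/s2c.png

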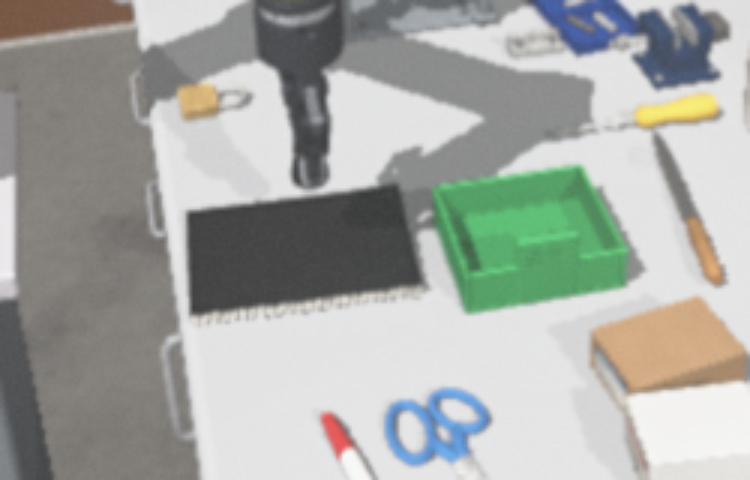

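The loupe is held upright over the pad. Lowering it now.

apply_moves(motion=[[1,[0,0,30],0],[1,[0,0,25],0],[1,[0,0,8],0],[1,[0,0,5],0],[1,[0,0,3],0],[1,[0,0,0],0]])

```text
t: 8.85
tcp_pos: [0.4248, -0.2107, 0.1014]
orientation: [-180.0, -0.0, -90.0]
force: [-0.3, -0.6, -0.0]
grip_width: 0.0316
```

apply_moves(motion=[[1,[0,0,2],0],[1,[0,0,0],0]])

```text
t: 9.1
tcp_pos: [0.4244, -0.2106, 0.099]
orientation: [-180.0, -0.0, -90.0]
force: [0.5, 0.3, 0.2]
grip_width: 0.0319
```

apply_moves(motion=[[1,[0,0,1.5],0],[0.2,[0,0,0],0],[-0.2,[0,0,0],0],[-1,[0,0,0],0],[-1,[0,0,0],0],[-1,[0,0,0],0],[-1,[0,0,-20],0],[-1,[0,0,-40],0],[-1,[0,0,-40],0],[-1,[0,0,-30],0]])

```text
t: 10.35
tcp_pos: [0.4247, -0.2106, 0.2293]
orientation: [-179.9, -0.1, -90.0]
force: [0.1, -1.3, -0.2]
grip_width: 0.0852
```

```bash
python3 look.py w3 loupe_mid; python3 - <<'E'
from h import *
p,d=camera('wrist')
s=silhouettes('wrist','loupe')[0]
rr,cc=np.nonzero(s['mask']&(d>0));P=np.array([atd('wrist',(r,c),d[r,c]) for r,c in zip(rr,cc)])
print(s['confidence'],P.min(0).round(3),P.max(0).round(3),np.median(P[P[:,2]>.045],0).round(3))
E
```

```text
10.35 [ 0.4247 -0.2106  0.2293] [-1.799e+02 -1.000e-01 -9.000e+01] [ 43.   1. -20. 112.   0.  67. -67.] [ 0.1 -1.3 -0.2] 0.08523612923693902
cam [ 0.508 -0.212  0.303]
loupe_mid [202. 278.] 0.72 Z [ 0.4206 -0.2101] D [ 0.428 -0.21   0.044]
0.73 [ 0.391 -0.228  0.008] [ 0.438 -0.193  0.047] [ 0.421 -0.207  0.045]
```

apply_moves(motion=[[-1,[23,-38,0],0],[-1,[23,-38,0],0],[-1,[23,-38,0],0],[-1,[23,-38,0],0],[-1,[23,-37,0],0],[-1,[0,0,20],1.9],[-1,[0,0,40],0],[-1,[0,0,30],0],[-1,[0,0,21],0],[-1,[0,0,0],0]])

```text
t: 11.8
tcp_pos: [0.6115, -0.3246, 0.1135]
orientation: [179.7, 0.1, -91.9]
force: [0.7, -0.2, 0.2]
grip_width: 0.0855
```

apply_moves(motion=[[1,[0,0,0],0],[1,[0,0,0],0],[1,[0,0,0],0],[1,[0,0,0],0],[1,[0,0,0],0],[1,[0,0,0],0],[1,[0,0,0],0],[1,[0,0,0],0]], grip_force=70)

```text
t: 12.8
tcp_pos: [0.6137, -0.3256, 0.1171]
orientation: [-179.9, -0.0, -91.9]
force: [-1.1, 0.9, 5.2]
grip_width: 0.0089
```

apply_moves(motion=[[1,[0,0,-20],0],[1,[0,0,-40],0],[1,[-20,1,0],0],[1,[-40,2,0],0],[1,[-40,2,0],0],[1,[-40,2,0],0],[1,[-40,2,0],0],[1,[-40,1,0],0],[1,[-40,1,0],0],[1,[0,0,0],0]])

```text
t: 14.05
tcp_pos: [0.61, -0.0586, 0.1757]
orientation: [179.9, 0.2, -91.4]
force: [0.1, 0.3, -2.0]
grip_width: 0.0088
```

apply_moves(motion=[[1,[-31,1,0],0],[1,[-20,1,0],0],[1,[-10,1,0],0],[1,[0,0,0],0],[1,[0,0,0],0]])

```text
t: 14.68
tcp_pos: [0.6101, -0.0058, 0.1763]
orientation: [180.0, -0.1, -92.0]
force: [-0.0, -0.8, -2.1]
grip_width: 0.0088
```

```bash
python3 look.py w4 catch_tray tray_lug tilt_stand; python3 stand.py
```

```text
14.675 [ 0.6101 -0.0058  0.1763] [ 1.8e+02 -1.0e-01 -9.2e+01] [  19.   21.  -25.   97.   10.   64. -101.] [-0.  -0.8 -2.1] 0.008836847719204607
cam [ 0.692 -0.01   0.246]
catch_tray [239. 182.] 0.92 Z [0.586  0.0753] D [0.614 0.053 0.065]
tray_lug [292. 283.] 0.91 Z [ 0.5715 -0.0066] D [ 0.619 -0.008  0.133]
catch_tray 0.58 [220.3, 138.1] 2 (array([0.5363, 0.1754]), 0.008, 0.0, 94.0) [0.536 0.171 0.039] [0.537 0.179 0.048]
order_pad 0.87 [339.4, 508.8] 2921 (array([ 0.4737, -0.2176]), 0.169, 0.089, 54.9) [ 0.392 -0.264  0.008] [ 0.521 -0.143  0.016]
loupe 0.71 [397.1, 523.0] 115 (array([ 0.4377, -0.2125]), 0.022, 0.006, 75.4) [ 0.432 -0.222  0.028] [ 0.441 -0.201  0.048]
stand 0.69 [ 0.487  0.054 -0.002] [0.715 0.241 0.189]
[[0.54, 0.205], [0.55, 0.205], [0.56, 0.204], [0.57, 0.204], [0.58, 0.204], [0.59, 0.204], [0.6, 0.202], [0.61, 0.203], [0.62, 0.202], [0.63, 0.202], [0.69, 0.13]]
up 3 [0.623 0.054 0.189] [0.624 0.055 0.189] [0.624 0.054 0.189]
[0.703 0.04  0.136] [ 0.715  0.1   -0.001]
[0.656 0.044 0.136] [0.633 0.078 0.064]
[0.696 0.033 0.136] [ 0.702  0.084 -0.001]
```

View pics/w4.png

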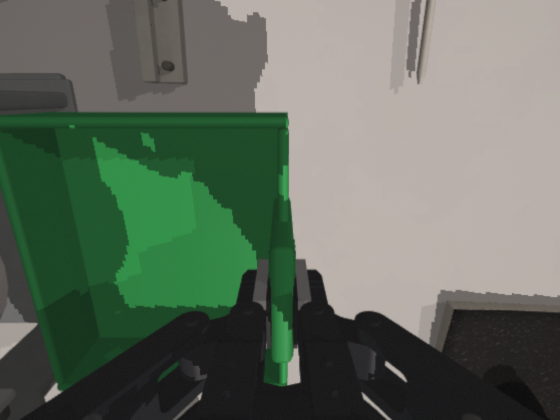

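Tray is held well and lined up. Lowering it now.

apply_moves(motion=[[1,[0,0,25],0],[1,[0,0,20],0],[1,[0,0,8],0],[1,[0,0,4],0],[1,[0,0,2],0],[1,[0,0,1],0],[1,[0,0,0],0]])

```text
t: 16.0
tcp_pos: [0.6105, -0.0043, 0.1171]
orientation: [-179.9, -0.0, -91.9]
force: [0.0, 0.5, -0.2]
grip_width: 0.009
```

apply_moves(motion=[[0.3,[0,0,0],0],[-0.2,[0,0,0],0],[-1,[0,0,0],0],[-1,[0,0,0],0],[-1,[0,0,-20],0],[-1,[0,0,-45],0],[-1,[0,0,-55],0],[-1,[0,0,-55],0],[-1,[0,0,-55],0],[-1,[0,0,0],0]])

```text
t: 17.25
tcp_pos: [0.6119, -0.0035, 0.3539]
orientation: [-179.3, -0.0, -91.9]
force: [0.4, -0.4, -0.2]
grip_width: 0.0854
```

```bash
python3 look.py w5 catch_tray tray_lug tilt_stand lever_grip tip_stop_mid; python3 stand.py
```

```text
17.25 [ 0.6119 -0.0035  0.3539] [-179.3   -0.   -91.9] [ 20.  14. -27.  84.   6.  83. -99.] [ 0.4 -0.4 -0.2] 0.08537188274082463
cam [ 0.693 -0.007  0.421]
catch_tray [168. 237.] 0.91 Z [0.6088 0.0517] D [ 0.609  0.052 -0.   ]
tray_lug [180. 282.] 0.66 Z [ 0.6062 -0.0055] D [ 0.608 -0.006  0.068]
tilt_stand [169. 166.] 0.93 Z [0.6107 0.1436] D [0.611 0.142 0.004]
tilt_stand [179. 283.] 0.73 Z [ 0.5926 -0.0074] D [ 0.609 -0.007  0.068]
lever_grip [361.   0.] 0.83 Z [0.4651 0.2659] D [0.466 0.265 0.169]
tip_stop_mid [263. 244.] 0.57 Z [0.4745 0.0519] D [ 0.471  0.053 -0.001]
catch_tray 0.93 [167.1, 230.3] 770 (array([0.6129, 0.0567]), 0.13, 0.149, 87.6) [ 0.537 -0.011  0.035] [0.69  0.123 0.054]
order_pad 0.67 [260.9, 449.0] 2595 (array([ 0.4102, -0.2139]), 0.152, 0.21, 85.2) [ 0.309 -0.295  0.008] [ 0.52  -0.13   0.017]
loupe 0.86 [300.2, 438.6] 202 (array([ 0.4255, -0.2099]), 0.029, 0.03, 85.7) [ 0.41  -0.224  0.028] [ 0.44  -0.195  0.05 ]
stand 0.92 [-0.473  0.068 -0.779] [0.717 1.29  0.346]
[[0.54, 0.136], [0.55, 0.143], [0.56, 0.143], [0.57, 0.143], [0.58, 0.142], [0.59, 0.141], [0.6, 0.142], [0.61, 0.141], [0.62, 0.141], [0.63, 0.141], [0.64, 0.14], [0.65, 0.139], [0.66, 0.139], [0.67, 0.139], [0.68, 0.134], [0.69, 0.13]]
up 1976 [0.44  0.13  0.125] [0.615 0.267 0.174] [0.559 0.209 0.144]
up 1076 [0.615 0.068 0.125] [0.705 0.243 0.346] [0.664 0.147 0.142]
[0.717 0.115 0.136] [ 0.73   0.175 -0.   ]
[0.6   0.125 0.136] [0.558 0.185 0.009]
[0.702 0.096 0.136] [0.706 0.141 0.015]
```

View pics/w5.png

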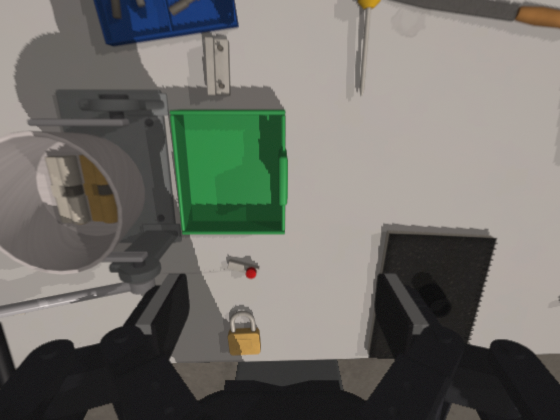

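The tray sits at (0.613, 0.057), squared to the stand with its lug on the outside. The loupe is upright on the pad and both cylinders are in the pot. Next is the lever.

apply_moves(motion=[[-1,[-38,22,0],0],[-1,[-38,22,0],0],[-1,[-38,22,0],0],[-1,[-38,22,0],0],[-1,[-38,22,0],0],[-1,[-38,22,0],0],[-1,[-38,22,0],0],[-1,[0,0,40],0],[-1,[0,0,0],0]])

```text
t: 18.92
tcp_pos: [0.4636, 0.2659, 0.3039]
orientation: [179.7, -0.2, -91.9]
force: [0.4, -0.5, -0.4]
grip_width: 0.0853
```

```bash
python3 look.py w6 lever_grip; python3 - <<'E'
from h import *
p,d=camera('wrist')
for s in silhouettes('wrist','lever_grip')[:1]:
    rr,cc=np.nonzero(s['mask']&(d>0));P=np.array([atd('wrist',(r,c),d[r,c]) for r,c in zip(rr,cc)])
    P=P[(P[:,2]>.16)&(P[:,2]<.19)&(P[:,0]<.51)];print(s['confidence'],P.min(0).round(3),P.max(0).round(3),np.median(P,0).round(3))
E
```

```text
18.925 [0.4636 0.2659 0.3039] [179.7  -0.2 -91.9] [   3.    7.  -39.   98.    5.   77. -128.] [ 0.4 -0.5 -0.4] 0.08534696133548711
cam [0.547 0.262 0.375]
lever_grip [220. 272.] 0.7 Z [0.4695 0.2713] D [0.473 0.271 0.178]
0.88 [0.428 0.262 0.167] [0.51  0.279 0.178] [0.473 0.271 0.175]
```

View pics/w6.png

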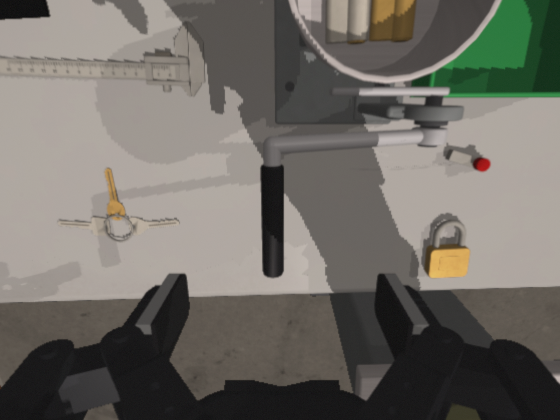

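The wrist view shows the black grip between (272,165) and (272,275), with its centre at (0.469, 0.271). The area around it is clear.

apply_moves(motion=[[-1,[-5,-4,30],0],[-1,[0,0,30],0],[-1,[0,0,22],0],[-1,[0,0,0],0],[0.3,[0,0,0],0],[1,[0,0,0],0],[1,[0,0,0],0],[1,[0,0,0],0],[1,[0,0,0],0],[1,[0,0,0],0]], grip_force=60)

```text
t: 20.38
tcp_pos: [0.4693, 0.2717, 0.225]
orientation: [-180.0, 0.0, -91.9]
force: [-0.8, -0.8, 5.2]
grip_width: 0.013
```

apply_moves(motion=[[1,[6.9,0,-13.4],0],[1,[8.4,0,-12.5],0],[1,[9.8,0,-11.4],0],[1,[0,0,0],0]])

```text
t: 20.88
tcp_pos: [0.4685, 0.248, 0.2629]
orientation: [-179.9, 0.2, -91.9]
force: [-0.4, 4.9, 4.9]
grip_width: 0.0127
```

Tracking the arc with small forces.

apply_moves(motion=[[1,[11,0,-10.3],0],[1,[12.1,0,-8.9],0],[1,[13.1,0,-7.5],0],[1,[13.8,0,-5.9],0],[1,[14.4,0,-4.3],0],[1,[14.8,0,-2.6],0],[1,[15,0,-0.9],0]])

```text
t: 21.75
tcp_pos: [0.4655, 0.1572, 0.3062]
orientation: [-179.7, 0.4, -91.7]
force: [-4.5, 8.4, 18.3]
grip_width: 0.0128
```

apply_moves(motion=[[1,[15,0,0.8],0],[1,[14.8,0,2.6],0],[1,[14.4,0,4.3],0],[1,[13.8,0,5.9],0],[1,[13.1,0,7.5],0],[1,[12.1,0,8.9],0],[1,[11,0,10.3],0],[1,[9.8,0,11.4],0]])

```text
t: 22.75
tcp_pos: [0.462, 0.0481, 0.2491]
orientation: [-179.9, -0.0, -91.9]
force: [5.6, 5.4, -5.4]
grip_width: 0.0129
```

apply_moves(motion=[[1,[8.4,0,12.5],0],[1,[6,0,12],0],[1,[0,0,0],0],[1,[0,0,0],0],[1,[0,0,0],0],[1,[0,0,0],0]])

```text
t: 23.5
tcp_pos: [0.4616, 0.0332, 0.2242]
orientation: [-180.0, -0.1, -91.9]
force: [8.0, 2.3, -6.6]
grip_width: 0.0129
```

```bash
python3 - <<'E'
from h import *
s=telemetry.observe();print(s['t'],s['tcp_pos'],s['force'])
# lever angle from TCP relative to the stand axis
y=s['tcp_pos'][1]-(.1455+.0047);h=s['tcp_pos'][2]-.057-.115;print('joint',1.152-np.arctan2(y,h),np.hypot(y,h))
p,d=save('scene','sc7.png');q,_=save('side','sd7.png')
a=cv2.resize(p[150:300,200:400,::-1],None,fx=3,fy=3);b=cv2.resize(q[150:300,200:400,::-1],None,fx=3,fy=3)
cv2.imwrite('pics/c7.png',cv2.resize(np.vstack([a,b]),None,fx=.66,fy=.66))
for c,D in(('scene',d),('side',_)):
  for n in('cylinder_a_mid','cylinder_b_mid'):
    for x in pinpoint(c,n)[:2]:
      r,k=map(int,x['at']);print(c,n,x['at'],round(x['confidence'],2),atd(c,x['at'],D[r,k]).round(3))
E
```

```text
23.5 [0.46157767 0.03318504 0.22423899] [ 8.02407636  2.25016426 -6.63618627]
joint 2.3029151633161455 0.12814605802150197
scene cylinder_a_mid [224.2, 292.9] 0.6 [0.543 0.138 0.134]
scene cylinder_b_mid [228.3, 283.8] 0.58 [0.582 0.125 0.089]
scene cylinder_b_mid [194.2, 382.2] 0.29 [ 0.429 -0.208  0.042]
side cylinder_a_mid [252.2, 220.2] 0.33 [0.361 0.063 0.008]
side cylinder_b_mid [237.0, 294.5] 0.39 [ 0.596 -0.013  0.072]
side cylinder_b_mid [245.3, 292.6] 0.22 [ 0.59  -0.011  0.04 ]
```

View pics/c7.png

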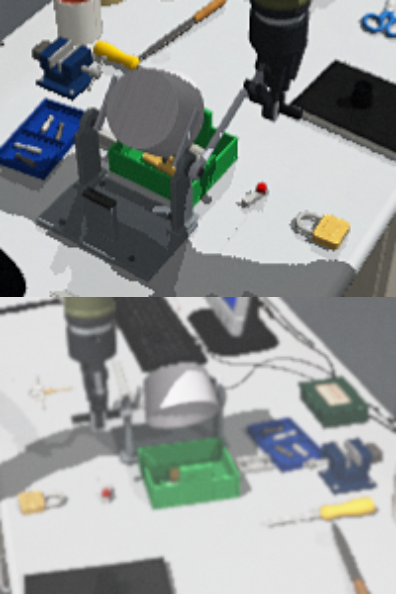

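```bash
python3 - <<'E'
from h import *
p,d=save('scene','x.png');q,e=save('side','y.png')
a=cv2.resize(p[205:275,240:340,::-1],(780,546//1),interpolation=cv2.INTER_CUBIC)[:, :]
b=cv2.resize(q[200:265,260:330,::-1],None,fx=6,fy=6,interpolation=cv2.INTER_CUBIC)
a=cv2.resize(a,(400,280));b=cv2.resize(b,(400,280));cv2.imwrite('pics/c8.png',cv2.resize(np.hstack([a,b]),(800,280)))
for (r,c) in [(231,280),(233,283),(256,281),(257,283),(255,279)]: print('scene',r,c,p[r,c],atd('scene',(r,c),d[r,c]).round(3))
for (r,c) in [(240,289),(238,287),(239,291),(237,284)]: print('side',r,c,q[r,c],atd('side',(r,c),e[r,c]).round(3))
E
```

```text
scene 231 280 [215 171  79] [0.63  0.077 0.015]
scene 233 283 [110  88  44] [0.616 0.082 0.018]
scene 256 281 [121 131 136] [0.571 0.16  0.014]
scene 257 283 [69 75 78] [0.565 0.16  0.013]
scene 255 279 [122 129 135] [0.579 0.16  0.014]
side 240 289 [139 125  94] [0.594 0.052 0.02 ]
side 238 287 [141 123  93] [0.589 0.062 0.022]
side 239 291 [ 94 156 103] [ 0.585 -0.012  0.065]
side 237 284 [ 73 110  82] [0.587 0.1   0.003]
```

View pics/c8.png

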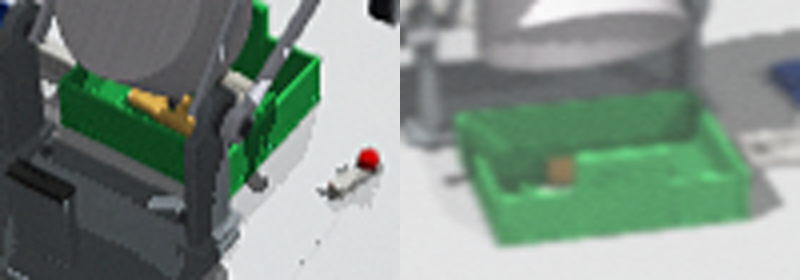

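The brass cylinder shows in the tray at about (160,105), z 0.018, and the silver one lies behind the upright at about (237,85). The lever is at about 2.30 rad. Swinging it back along the same arc.

apply_moves(motion=[[1,[-6,0,-12],0],[1,[-8.4,0,-12.5],0],[1,[-9.8,0,-11.4],0],[1,[-11,0,-10.3],0],[1,[-12.1,0,-8.9],0],[1,[-13.1,0,-7.5],0],[1,[-13.8,0,-5.9],0],[1,[-14.4,0,-4.3],0],[1,[-14.8,0,-2.6],0],[1,[-15,0,-0.8],0]])

```text
t: 25.15
tcp_pos: [0.4655, 0.1484, 0.3032]
orientation: [-180.0, -0.5, -92.1]
force: [-3.0, -6.5, 12.9]
grip_width: 0.0129
```

apply_moves(motion=[[1,[-15,0,0.9],0],[1,[-14.8,0,2.6],0],[1,[-14.4,0,4.3],0],[1,[-13.8,0,5.9],0],[1,[-13.1,0,7.5],0],[1,[-12.1,0,8.9],0],[1,[-11,0,10.3],0],[1,[-9.8,0,11.4],0],[1,[-8.4,0,12.5],0],[1,[-6.9,0,13.4],0]])

```text
t: 26.4
tcp_pos: [0.4694, 0.2718, 0.2234]
orientation: [-180.0, -0.0, -91.9]
force: [2.3, -5.7, 25.5]
grip_width: 0.0126
```

apply_moves(motion=[[1,[0,0,1.5],0],[1,[0,0,0],0],[1,[0,0,0],0]])

```text
t: 26.78
tcp_pos: [0.4695, 0.2718, 0.2228]
orientation: [-180.0, 0.1, -92.0]
force: [1.6, -5.3, 4.8]
grip_width: 0.0125
```

apply_moves(motion=[[0.3,[0,0,0],0],[-0.5,[0,0,0],0],[-1,[0,0,0],0],[-1,[0,0,-20],0],[-1,[0,0,-40],0],[-1,[0,0,-50],0],[-1,[40,0,-30],0],[-1,[50,-25,0],0],[-1,[50,-25,0],0],[-1,[0,0,0],0]])

```text
t: 28.02
tcp_pos: [0.5162, 0.1247, 0.3622]
orientation: [180.0, -0.1, -92.4]
force: [0.1, 0.8, -0.2]
grip_width: 0.0852
```

```bash
python3 look.py w9 lever_grip tray_lug catch_tray; python3 - <<'E'
from h import *
p,d=camera('wrist')
def C(m):
    rr,cc=np.nonzero(m&(d>0));return np.array([atd('wrist',(r,c),d[r,c]) for r,c in zip(rr,cc)])
for n in('lever_grip','cylinder_a','cylinder_b','loupe'):
  for s in silhouettes('wrist',n)[:3]:
    P=C(s['mask']);print(n,round(s['confidence'],2),np.round(s['at']),len(P),np.median(P,0).round(3),P.min(0).round(3),P.max(0).round(3))
E
```

```text
28.025 [0.5162 0.1247 0.3622] [ 1.80e+02 -1.00e-01 -9.24e+01] [  14.    4.  -32.   94.    2.   83. -111.] [ 0.1  0.8 -0.2] 0.08518580247218459
cam [0.597 0.124 0.432]
lever_grip [262. 119.] 0.66 Z [0.4609 0.2776] D [0.465 0.273 0.176]
tray_lug [ 80. 398.] 0.79 Z [0.6097 0.0033] D [0.609 0.006 0.067]
lever_grip 0.97 [ 85. 190.] 25561 [0.61  0.212 0.116] [ 0.427  0.132 -0.003] [0.692 0.336 0.177]
cylinder_a 0.93 [ 72. 332.] 1648 [0.623 0.069 0.017] [0.583 0.047 0.003] [0.657 0.088 0.024]
cylinder_a 0.58 [ 84. 365.] 1599 [0.607 0.03  0.017] [0.569 0.009 0.004] [0.641 0.048 0.024]
cylinder_a 0.36 [ 83. 192.] 25955 [0.609 0.212 0.117] [ 0.339  0.132 -0.003] [0.701 0.376 0.177]
cylinder_b 0.93 [ 72. 332.] 1648 [0.623 0.069 0.017] [0.583 0.047 0.003] [0.657 0.088 0.024]
cylinder_b 0.58 [ 84. 365.] 1599 [0.607 0.03  0.017] [0.569 0.009 0.004] [0.641 0.048 0.024]
cylinder_b 0.36 [ 83. 192.] 25955 [0.609 0.212 0.117] [ 0.339  0.132 -0.003] [0.701 0.376 0.177]
loupe 0.57 [227. 544.] 916 [ 0.427 -0.203  0.037] [ 0.395 -0.253  0.011] [ 0.442 -0.193  0.051]
loupe 0.35 [ 83. 364.] 1629 [0.608 0.03  0.017] [0.567 0.009 0.004] [0.642 0.048 0.024]
```

View pics/w9.png

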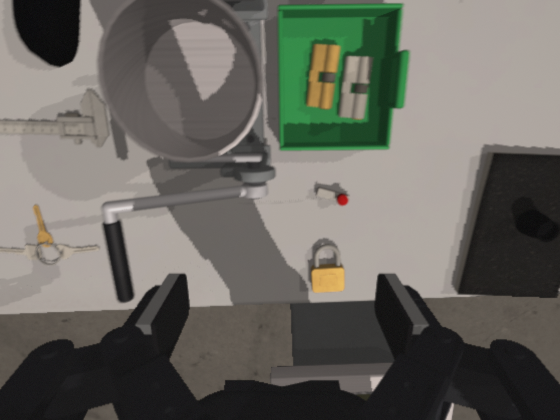

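Both cylinders lie flat in the tray at about (323,75) and (355,87). The pot is empty and upright, the lever is back where it started, and the loupe stands on the pad. The gripper is clear of everything.

```bash
python3 -c "
from h import *
print(sign_off())"
```

```text
the job is handed in; nothing more can be done
None
```

The job is done and handed in at about 28 s of the 72 s allowed; sign-off gives no verdict.

I stood the loupe on the order pad and set the tray under the pouring side with its lug facing away from the pot. Then I swung the lever right over, to about 2.30 rad, paused there, and brought it back to its stop.

The last checks, all from the wrist camera:
- **Cylinders:** both lie flat in the tray, at about (0.623, 0.069) and (0.607, 0.030). Their tops read 17–24 mm above the worktop.
- **Pot:** it is upright and empty. The lever grip is within about 3 mm of where it started by depth reading; the network's own point was about 10 mm off.
- **Loupe:** it stands near the middle of the pad, with its top about 50 mm up.
- **Bystanders and gripper:** the bystanders I could see look undisturbed, though I didn't measure them again. The gripper is clear of everything.

The scene and side cameras gave weak, wrong points for the cylinders while the pot was tipped. I relied on depth readings and a close-up crop before swinging the lever back. The final wrist view later confirmed both cylinders were in the tray.

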